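# Show the failed transformer to the inspection camera

## Robot

A 6-joint arm with a two-finger parallel gripper is mounted at the origin on the work surface; the furniture and walls round the work are solid. World frame = base frame: x ahead of the robot, y to its left, z up, the work surface at z = 0. Lengths are in m, angles in degrees, forces in N, time in s.
With the tool pointing down it reaches from about 0.425 to 1.125 m from the base axis. Payload 14.9 kg.
Tool frame: the origin (TCP) lies at the very end of the fingers, on their centre line; the grasp point (between the pads) lies 19 mm behind it (hold_point_z is the distance from the TCP to the grasp point, in m); z points along the fingers, y is the line along which they close (so a half turn about z gives the same grasp; the last joint's range is limited). The gripper opens to 91 mm and grips with 3 to 60 N. Pads are 32 mm wide; open, the fingers measure 118 mm over their backs; the gripper's body (76 mm by 178 mm) begins 60 mm behind the grasp point.
Start: joints at [71.774, 21.709, 99.362, -0, 58.929, -1.908], TCP at [0.197, 0.672, 0.214] pointing down, gripper open.
Joint ranges: [-158.91, 158.91], [-42.39, 125.64], [0.06, 152.35], [-60.88, 240.88], [17.5, 164.5], [-176.32, 176.32]. Speed limits (degrees/s): [108.29, 108.29, 136.94, 180, 180, 180].

## Interface

Orientations are given as a 3x3 rotation matrix whose columns are the frame's x, y, z axes.
In Python, from cell import * gives the robot as it stands.
- The arm moves only by the tool send_rows, never from a script. Its argument "targets" is a list that holds one entry, the list of rows, each a list of 6 numbers: the shift along the tool's x, y, z each as a share of 0.1 m, from -1 to 1, then the turn, a rotation vector about the tool's x, y, z each as a share of 0.5 rad, from -1 to 1. A call has 1 to 10 rows; each row is the pose to reach, as a shift and turn from the pose commanded when the call began, along the tool's axes at that moment; what a row does not reach only later rows make up. A row lasts 1/8 s, in which the tool goes at most 62.5 mm and 10.7 degrees, less where a joint would pass 70% of its speed; a pose out of reach is approached as far as the arm can. A call with a number of a shift or a turn outside -1 to 1 is refused whole. A call with a gripper value outside its range is refused whole. "fingers" is the opening, from 0 (shut) to 1 (fully open), set as the call begins (left out, the last holds). The fingers move at their own pace and stop on an object; the grip force is fixed at half the most. Time passes only in rows, so rows that repeat a pose let the fingers close. It gives the time, the measured TCP pose, the force, the opening and the grip force at its end, in the units of the state.
- observe(): the state, without advancing time (a new reading comes with each control period).
- capture(name): name is "side" or "top"; returns the picture (384x512x3 uint8, blue, green, red); there is no depth.
- camera_params(name): a dict with "mtx" (3x3 intrinsics, pixels), "camera_from_world" (4x4, takes a point from world to camera coordinates). Camera axes: x right, y down, z forward; pixel columns grow to the right and rows downward; lengths in m; the calibration is good to about 2 mm. A picture is of the moment at which its call begins. camera_params takes no time and is no camera call.
- hand_in(): hands the job in; it is judged then, once.
Trained networks look in the newest picture that a camera, given by its name, has taken for a name from the list of things; names that differ only in an ending like _2 or _b are one class to them, and where a whole thing is asked for, a point or a joint stands for the part that bears it (a point fixed in the world has none). Each returns a list of dicts, best first, with "confidence" (0 to 1); they miss things now and then, are a little off and sometimes report something else, mostly with a low value. They report only what shows in the picture. A call takes as long as a camera call. They do not tell look-alikes from the thing itself.
- find_in(query, camera): "point" ([column, row] in pixels, amid what is visible of it).
- trace(query, camera): "pixels" (384x512 bool, what is visible of it) and "point" ([column, row] in pixels, amid what is visible of it).
The state is a dict: "time": time; "joints": joint angles; "joint_velocities": joint speeds; "joint_efforts": joint torques, N m; "tcp_pos": TCP position; "tcp_rot": TCP orientation; "contact_force": force on the tool from outside, world axes, zero at the start; "torque": the same for the moment, N m; "gripper_width": finger opening in m; "finger_force": force on a finger pad.
Only numpy, scipy, OpenCV 4.12 (cv2) and the standard library are available. Lean on these libraries where they do the work, as an engineer would, in place of code of your own. Each camera call takes 0.05 s, during which the arm holds its last target. There are 200 camera calls.

## Task

The tester has lit a red lamp beside the one transformer that failed: pick that transformer out of its nest and hold it up to the inspection camera, the transformer's middle on the lens axis 11 cm in front of the lens, top up, with one of its orange coil sides square to the lens (so it leans back to match the camera's downward look). Finish while still holding it there, at rest in the air. Leave the two transformers with green lamps in their nests, do not shift the solder spool or the carton, and do not bump the camera.

Things in the scene. Friction and masses are not known exactly. Their poses are not given: they have to be found in the camera images.
- fixture: aluminium test fixture plate, fixed, 150 (x) x 235 (y) x 12 mm; origin: centre of its underside, y along the row. Three nests at x = +30, y = -70, 0, +70 mm: white pedestals, seat 26 mm above the bench, 32 mm long in x (4 mm short of the part's core ends, so fingers pass beside), with a rail 4 mm high along each coil side. A lamp for each nest at x = -55 mm, at the same y
- transformer_1: one of three alike small transformers, 40 g: 30 (own x) x 40 (own y) x 28 mm high. Origin: centre of its underside, z up. The orange coil bulges on both sides, own +x and -x, which are equivalent; the black core stands out at the ends, own +y and -y: 12 mm wide, 40 mm over both ends, 5 to 28 mm above the underside, good to grip from above. Loose in its nest, own y along the fixture's x
- transformer_2: one of three alike small transformers, 40 g: 30 (own x) x 40 (own y) x 28 mm high. Origin: centre of its underside, z up. The orange coil bulges on both sides, own +x and -x, which are equivalent; the black core stands out at the ends, own +y and -y: 12 mm wide, 40 mm over both ends, 5 to 28 mm above the underside, good to grip from above. Loose in its nest, own y along the fixture's x
- transformer_3: one of three alike small transformers, 40 g: 30 (own x) x 40 (own y) x 28 mm high. Origin: centre of its underside, z up. The orange coil bulges on both sides, own +x and -x, which are equivalent; the black core stands out at the ends, own +y and -y: 12 mm wide, 40 mm over both ends, 5 to 28 mm above the underside, good to grip from above. Loose in its nest, own y along the fixture's x
- lamp_red: red lamp (failed part) on the test fixture: black block 26 x 34 x 10 mm with a round dome, 24 mm high in all; origin: centre of its underside. It belongs to the nest at the other end of the painted blue line, 85 mm from it along the fixture's +x; that is the nearest nest
- lamp_green_1: green lamp (good part) on the test fixture: black block 26 x 34 x 10 mm with a round dome, 24 mm high in all; origin: centre of its underside. It belongs to the nest at the other end of the painted blue line, 85 mm from it along the fixture's +x; that is the nearest nest
- lamp_green_2: green lamp (good part) on the test fixture: black block 26 x 34 x 10 mm with a round dome, 24 mm high in all; origin: centre of its underside. It belongs to the nest at the other end of the painted blue line, 85 mm from it along the fixture's +x; that is the nearest nest
- camera_stand: inspection camera stand, fixed: foot 110 x 120 x 14 mm, steel column 25 mm thick, 370 mm high. Origin: on the bench straight below the lens; column axis at x = +118 mm. The column carries, towards -x, a blue camera with a dark lens in a black ring light with white dots (76 mm across), looking 25 degrees below level; its height on the column differs from time to time
- camera_lens (a point): centre of the front of the camera lens. Its own -x axis is the direction of view (down and away from the column), y is level, z is square to both and points upward, leaning away from the column
- view_point (a point): the point on the lens axis 110 mm in front of the lens where the transformer's middle (14 mm above its underside along its own z) shall be held; axes as camera_lens (+x points to the lens). The attitude is right with the transformer's z along this z and its x along this x, either way round
- gantry: fixed white square gantry post of the bench, an obstacle to keep the arm clear of: 40 (own x) x 80 (own y) mm, 1.5 m high, to the right of the work; its axis is at y = +572.5 mm in the own frame, which is turned half round against the robot's (so the post stands at x = 0.40, y = -0.065 m)
- solder_spool: spool of solder, 60 x 65 x 34 mm, standing on the bench, a bystander; origin: centre of its underside
- pin_carton: small brown carton, 45 x 62 x 38 mm, a bystander; origin: centre of its underside
Not all that is in view belongs to the job. What is shaped like the transformer_1 but purple or turquoise is not meant. Leave any pink look-alike of the transformer_3 alone.

How it is judged:
By the outcome, as a careful person would: the job done as asked, in the order asked, and still so for the second after the job is handed in, while the arm keeps its last pose, push and grip.
It also fails if it takes over 32 s, if anything falls off the work surface, if the arm or the gripper's body presses on something with over 40 N, if the wrist force passes 120 N, or if a joint passes its speed limit or range.

## Working session

There is one attempt and no reset: what is moved stays moved. The work goes in short steps, Python scripts to look and compute and a tool call to move; the robot and the scene stay as the last step left them, time stands still between calls to the robot, and variables do not carry over. Pictures are saved under pics/ and viewed, at most 10 in all, crops included, and the job is handed in when it is done.

Besides the shell and the picture viewer there is one more tool, called after "Call:" as name(argument=value, ...) on one line, values as JSON. send_rows: Moves the arm, as the interface text tells. Its arguments: {"type":"object","properties":{"targets":{"type":"array","items":{"type":"array","items":{"type":"array","items":{"type":"number"}}}},"fingers":{"type":"number"}},"required":["targets"]}

```bash
ls; mkdir -p pics
python3 - <<'E'
from cell import *
import cv2,numpy as np
np.set_printoptions(precision=4,suppress=True)
for n in("side","top"):
    cv2.imwrite(f"pics/{n}0.png",capture(n)); p=camera_params(n); print(n,p["mtx"],p["camera_from_world"])
    for q in("lamp_red","lamp_green_1","transformer_1","camera_lens","camera_stand","fixture","solder_spool","pin_carton"):
        print(q,[(np.round(d["point"],1).tolist(),round(d["confidence"],2)) for d in find_in(q,n)])
print(observe()["time"])
E
```

```text
pics
side [[362.2341   0.     247.2499]
 [  0.     362.2341 193.0056]
 [  0.       0.       1.    ]] [[-0.9821 -0.1871 -0.0216  0.5538]
 [-0.073   0.4837 -0.8722  0.0205]
 [ 0.1736 -0.855  -0.4887  1.0853]
 [ 0.      0.      0.      1.    ]]
lamp_red [([336.7, 274.6], 0.56), ([220.9, 190.0], 0.26)]
lamp_green_1 [([282.0, 291.0], 0.55), ([313.0, 279.1], 0.48)]
transformer_1 [([292.0, 249.1], 0.68), ([325.8, 223.8], 0.56), ([304.6, 269.1], 0.53), ([268.4, 259.6], 0.51), ([220.0, 191.1], 0.51), ([316.2, 241.1], 0.47), ([275.3, 217.0], 0.45)]
camera_lens [([151.5, 139.8], 0.81), ([337.2, 272.5], 0.35), ([304.6, 268.3], 0.27)]
camera_stand [([138.7, 145.7], 0.83)]
fixture [([303.2, 270.5], 0.76)]
solder_spool []
pin_carton [([219.2, 187.6], 0.91)]
top [[464.4446   0.     257.7801]
 [  0.     464.4446 192.0507]
 [  0.       0.       1.    ]] [[ 0.274  -0.9617  0.0001  0.1345]
 [-0.9353 -0.2665 -0.233   0.5782]
 [ 0.2241  0.0637 -0.9725  1.2135]
 [ 0.      0.      0.      1.    ]]
lamp_red [([209.9, 236.9], 0.42)]
lamp_green_1 [([217.6, 233.1], 0.74), ([185.3, 216.1], 0.69), ([192.2, 241.4], 0.62)]
transformer_1 [([221.2, 233.6], 0.69), ([228.9, 255.4], 0.61), ([211.6, 209.6], 0.58), ([289.4, 229.2], 0.48), ([208.8, 233.5], 0.29)]
camera_lens [([265.7, 119.5], 0.52)]
camera_stand [([268.8, 125.3], 0.79)]
fixture [([209.7, 235.6], 0.79)]
solder_spool [([236.5, 152.9], 0.65), ([199.0, 266.3], 0.57)]
pin_carton [([351.7, 175.0], 0.93)]
0.9
```

Run:
```python
import cv2,numpy as np
a=cv2.imread("pics/side0.png");b=cv2.imread("pics/top0.png")
c1=cv2.resize(a[80:330,90:390],(480,400),interpolation=cv2.INTER_CUBIC) 
cv2.imwrite("pics/s1.png",cv2.resize(a[90:310,90:390],(800,587),interpolation=cv2.INTER_CUBIC))
cv2.imwrite("pics/t1.png",cv2.resize(b[85:295,150:400],None,fx=2.8,fy=2.8,interpolation=cv2.INTER_CUBIC))
```

```text
(no output)
```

View pics/s1.png

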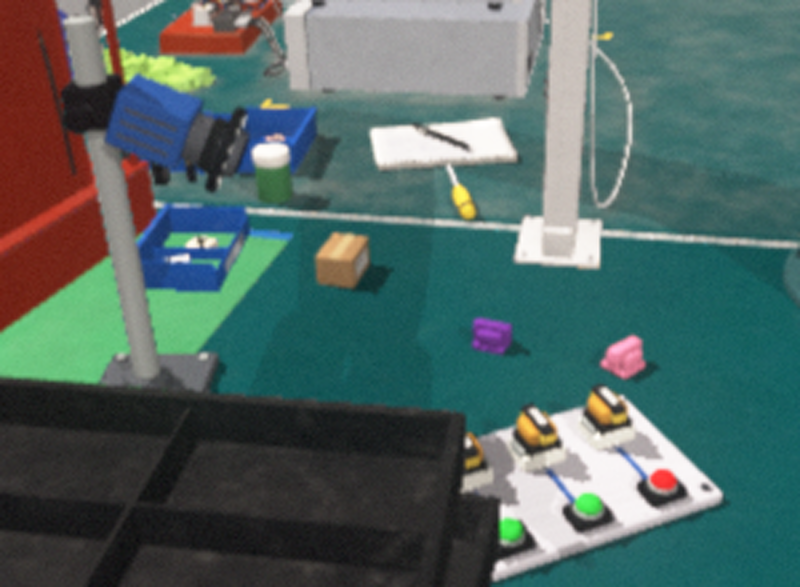

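View pics/t1.png

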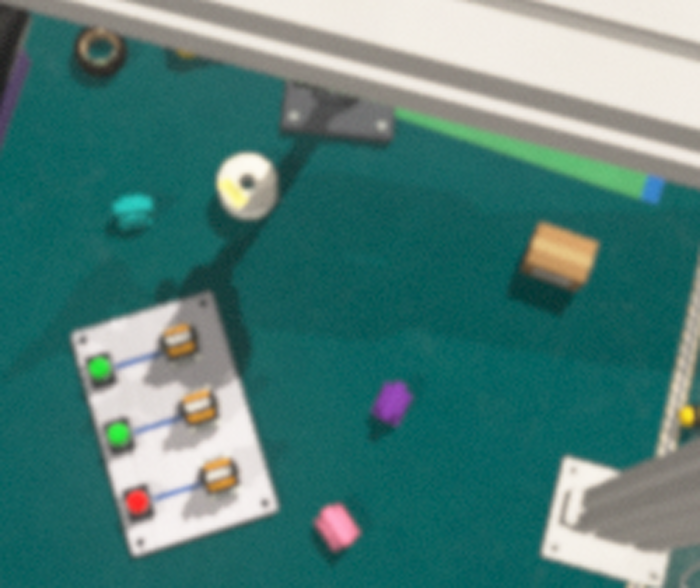

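Candidates, in full-picture side/top pixels:
- **Red-lamp nest:** part at side (318,244) / top (228,254), with the blue line running to the red lamp at side (338,271) / top (199,264).
- **Green-lamp parts:** side (292,253) and (268,260); top (221,231) and (214,207).
- **Look-alikes off the fixture:** purple, pink and turquoise.

The target is the part in the nest at the top picture's lower end. I'll confirm it in a crop and enlarge the stand.

```bash
cat > h.py <<'E'
from cell import *
import cv2,numpy as np
from scipy.optimize import least_squares
from scipy.spatial.transform import Rotation as R
np.set_printoptions(precision=4,suppress=True)
P={n:camera_params(n) for n in("side","top")}
def proj(n,X):
    T=P[n]["camera_from_world"]; c=np.atleast_2d(X)@T[:3,:3].T+T[:3,3]; q=c@P[n]["mtx"].T; return q[:,:2]/q[:,2:]
def onz(n,uv,z):
    T=P[n]["camera_from_world"]; d=T[:3,:3].T@np.linalg.solve(P[n]["mtx"],[*uv,1]); c=-T[:3,:3].T@T[:3,3]; return c+d*(z-c[2])/d[2]
E
python3 - <<'E'
from h import *
b=cv2.imread("pics/top0.png");a=cv2.imread("pics/side0.png")
h=cv2.hsv=cv2.cvtColor(b,cv2.COLOR_BGR2HSV)
def blobs(im,lo,hi,roi,mn=6):
    h=cv2.cvtColor(im,cv2.COLOR_BGR2HSV);m=cv2.inRange(h,lo,hi);k=np.zeros_like(m);x0,y0,x1,y1=roi;k[y0:y1,x0:x1]=m[y0:y1,x0:x1]
    n,l,s,c=cv2.connectedComponentsWithStats(k);return [(c[i].round(1).tolist(),int(s[i,4])) for i in range(1,n) if s[i,4]>=mn]
for n,im,roi in(("top",b,(170,180,255,290)),("side",a,(250,225,365,310))):
    for nm,lo,hi in(("red",(0,140,120),(6,255,255)),("green",(50,140,120),(70,255,255)),("orange",(8,100,90),(24,255,255))): print(n,nm,blobs(im,lo,hi,roi))
# plate corners from crop pixel reading
C=np.array([[70,332],[212,292],[278,510],[135,556]])/2.8+[150,85]
W=np.array([onz("top",c,.012) for c in C]);print(W, np.linalg.norm(np.diff(W,axis=0),axis=1),W.mean(0))
for q in((147,375),): print("colbase",onz("side",np.array(q)/2.667+90,.014))
for q in((282,132),(390,143)): print("foot",onz("top",np.array(q)/2.8+[150,85],.014))
s=a[75:245,95:195]; cv2.imwrite("pics/s2.png",cv2.resize(s,None,fx=3.5,fy=3.5,interpolation=cv2.INTER_CUBIC))
A=cv2.resize(b[180:290,165:255],None,fx=5,fy=5,interpolation=cv2.INTER_CUBIC);cv2.imwrite("pics/t2.png",A)
E
```

```text
top red [([198.5, 263.6], 49)]
top green [([184.8, 216.0], 37), ([191.7, 239.6], 36)]
top orange [([212.9, 202.4], 19), ([214.5, 209.4], 39), ([219.8, 226.2], 20), ([221.8, 233.1], 37), ([226.9, 250.4], 24), ([228.6, 257.5], 37)]
side red [([338.3, 269.3], 53)]
side green [([310.3, 278.4], 51), ([280.9, 288.2], 57)]
side orange [([316.2, 243.7], 98), ([290.1, 251.6], 109), ([267.5, 259.9], 44)]
[[0.4345 0.5105 0.012 ]
 [0.5147 0.3828 0.012 ]
 [0.3195 0.2554 0.012 ]
 [0.2379 0.3783 0.012 ]] [0.1508 0.2331 0.1474] [0.3767 0.3818 0.012 ]
colbase [0.7792 0.3049 0.014 ]
foot [0.7021 0.3617 0.014 ]
foot [0.7215 0.2483 0.014 ]
```

View pics/s2.png

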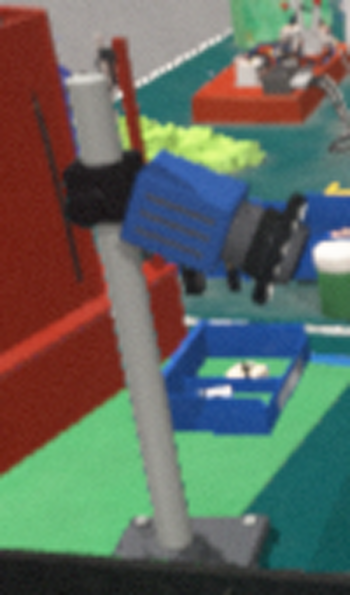

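View pics/t2.png

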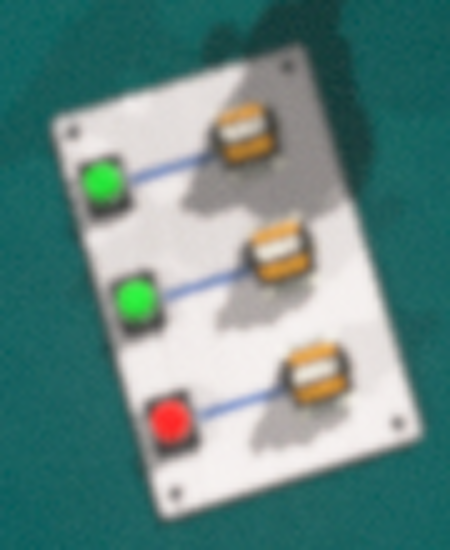

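```bash
cat > fit.py <<'E'
from h import *
C=np.array([[70,332],[212,292],[278,510],[135,556]])/2.8+[150,85]
def fx(p,L): c,s=np.cos(p[2]),np.sin(p[2]); L=np.atleast_2d(L);return np.c_[p[0]+c*L[:,0]-s*L[:,1],p[1]+s*L[:,0]+c*L[:,1],L[:,2]]
cor=np.array([[-75,117.5,12],[75,117.5,12],[75,-117.5,12],[-75,-117.5,12]])/1e3
lam=np.array([[-55,y,29] for y in(70,0,-70)])/1e3
lt=np.array([[184.8,216],[191.7,239.6],[198.5,263.6]]);ls=np.array([[280.9,288.2],[310.3,278.4],[338.3,269.3]])
tr=np.array([[30,y,54] for y in(70,0,-70)])/1e3
tt=(np.array([[244,133],[280,252],[316,373]])/5+[165,180])
def f(p): return np.r_[(proj("top",fx(p,cor))-C).ravel(),(proj("top",fx(p,lam))-lt).ravel(),(proj("side",fx(p,lam))-ls).ravel(),(proj("top",fx(p,tr))-tt).ravel()]
r=least_squares(f,[.377,.38,-1.01],x_scale=[.01,.01,.01])
print("fixture",r.x,np.degrees(r.x[2]));print(r.fun.reshape(-1,2)); print("red nest",fx(r.x,tr[2]), "from label", [onz("top",t,.054) for t in tt])
S=lambda u,v:np.array([u,v])/3.5+[95,75]
def stand(p):
    u=np.array([np.cos(p[2]),np.sin(p[2]),0]);v=np.array([-u[1],u[0],0]);o=np.array([p[0],p[1],0]);return u,v,o
t=np.radians(25)
def g(p):
    u,v,o=stand(p);Z=np.array([0,0,1.]);col=o+.118*u;L=o+p[3]*Z
    zl=-np.sin(t)*u+np.cos(t)*Z
    ring=np.array([L+.038*(np.cos(a)*v+np.sin(a)*zl) for a in np.linspace(0,2*np.pi,73)]);q=proj("side",ring)
    ft=np.array([col-.055*u+.06*v+.014*Z,col-.055*u-.06*v+.014*Z]) if len(p)==4 else np.array([o+p[4]*u+.06*v+.014*Z,o+p[4]*u-.06*v+.014*Z])
    return np.r_[(proj("side",col+.02*Z)-S(175,540)).ravel(),(proj("side",col+.37*Z)-S(84,80)).ravel(),
      (proj("side",L)-S(287,248)).ravel(),q[q[:,1].argmin()]-S(302,197),q[q[:,1].argmax()]-S(266,302),
      (proj("top",ft)-(np.array([[282,132],[390,143]])/2.8+[150,85])).ravel(),(proj("side",ft[1])-S(270,516)).ravel()]
r=least_squares(g,[.66,.285,.17,.3,.06],x_scale=.01)
print("stand",r.x,np.degrees(r.x[2]));print(r.fun.reshape(-1,2))
u,v,o=stand(r.x);L=o+[0,0,r.x[3]];xl=np.cos(t)*u+np.sin(t)*np.array([0,0,1]);zl=-np.sin(t)*u+np.cos(t)*np.array([0,0,1])
print("view",L-.11*xl,"xl",xl,"v",v,"zl",zl)
E
python3 fit.py; python3 -c "
from h import *
o=observe();print(o['tcp_pos'],o['tcp_rot'],o['gripper_width'])"
```

```text
fixture [ 0.3761  0.3832 -0.9925] -56.86716029459769
[[-0.0291  0.3366]
 [-0.5152 -0.4238]
 [-0.337   0.2042]
 [-1.3543  0.0729]
 [ 0.3396  0.3767]
 [ 0.027   0.4761]
 [-0.0247  0.7546]
 [-0.2906 -1.4879]
 [ 0.0072 -1.1962]
 [ 0.0037 -1.0598]
 [-0.4095 -0.8095]
 [-0.5807 -0.6962]
 [-0.5776 -0.3899]]
red nest [[0.3339 0.3198 0.054 ]] from label [array([0.4493, 0.3946, 0.054 ]), array([0.3911, 0.356 , 0.054 ]), array([0.3333, 0.318 , 0.054 ])]
stand [0.6614 0.2996 0.1288 0.2561 0.0533] 7.380892046887186
[[-1.6045  1.6347]
 [-2.2124 -2.0326]
 [ 0.6706  0.19  ]
 [ 2.6586 -0.8854]
 [ 0.3237  0.2972]
 [-0.9451 -1.7431]
 [ 0.4755 -0.0247]
 [ 1.4944 -2.0174]]
view [0.5625 0.2868 0.2096] xl [0.8988 0.1164 0.4226] v [-0.1285  0.9917  0.    ] zl [-0.4191 -0.0543  0.9063]
[0.1967 0.6718 0.2139] [[-0.9597  0.281   0.    ]
 [ 0.281   0.9597  0.    ]
 [-0.      0.     -1.    ]] 0.09096178551156694
```

```bash
cat >> h.py <<'E'
def tool(y,z): y=np.array(y)/np.linalg.norm(y);z=np.array(z)/np.linalg.norm(z);return np.c_[np.cross(y,z),y,z]
def rel(p,Rt):
    o=observe();T=np.array(o["tcp_rot"]);d=T.T@(np.array(p)-o["tcp_pos"])/.1;w=R.from_matrix(T.T@Rt).as_rotvec()/.5
    print("units",d,w,"t",o["time"],"j",np.array(o["joints"]));return d,w
a=np.radians(123.1);RG=tool([np.cos(a),np.sin(a),0],[0,0,-1])
E
python3 - <<'E'
from h import *
rel([.3335,.319,.13],RG)
print(onz("top",np.array([247,185])/2.8+[150,85],.034))
for n in P:
    T=P[n]["camera_from_world"];print(n,-T[:3,:3].T@T[:3,3])
a=cv2.imread("pics/side0.png");b=cv2.imread("pics/top0.png")
cv2.imwrite("pics/both.png",cv2.resize(np.hstack([a,b]),(800,300),interpolation=cv2.INTER_AREA))
E
```

```text
units [-2.3042 -3.0017  0.8393] [ 0.     0.    -1.725] t 0.9 j [71.7737 21.7099 99.3623 -0.0007 58.9274 -1.9076]
[0.629 0.378 0.034]
side [0.357  1.0216 0.5602]
top [0.232  0.2061 1.3148]
```

View pics/both.png

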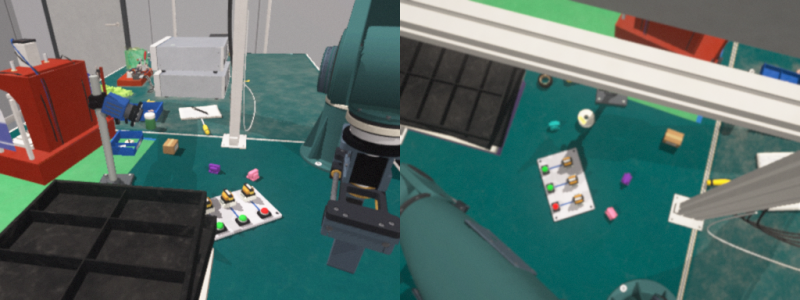

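Call:
send_rows(targets=[[[-0.3,-0.4,0,0,0,-0.3],[-0.6,-0.8,0,0,0,-0.6],[-0.8,-1,0,0,0,-0.86],[-0.8,-1,0,0,0,-0.86]]], fingers=1)

```text
time: 1.4
tcp_pos: [0.246, 0.5522, 0.2141]
tcp_rot: [[-0.99, -0.144, 0.0], [-0.144, 0.99, -0.0], [-0.0, -0.0, -1.0]]
contact_force: [0.0, 0.2, 0.6]
gripper_width: 0.0907
finger_force: 0.0
```

```bash
python3 -c "
from h import *
rel([.3335,.319,.13],RG)"
```

```text
units [-0.5304 -2.4332  0.8416] [-0.0001  0.0001 -0.867 ] t 1.4 j [ 63.7758  13.2294 110.6932  -0.0043  56.0764 -34.4829]
```

Call:
send_rows(targets=[[[-0.1,-0.4,0,0,0,-0.3],[-0.2,-0.8,0,0,0,-0.6],[-0.25,-1,0,0,0,-0.87],[-0.25,-1,0,0,0,-0.87]]])

```text
time: 1.9
tcp_pos: [0.2848, 0.4581, 0.2142]
tcp_rot: [[-0.838, -0.546, 0.0], [-0.546, 0.838, 0.0], [-0.0, 0.0, -1.0]]
contact_force: [0.2, 0.8, -0.3]
gripper_width: 0.0909
finger_force: 0.0
```

```bash
python3 -c "
from h import *
rel([.3335,.319,.13],RG)"
```

```text
units [ 0.3512 -1.4312  0.8411] [ 0.0004  0.0007 -0.0014] t 1.9 j [ 55.6476   7.1921 117.973    0.0049  54.8114 -67.4162]
```

Call:
send_rows(targets=[[[0.1,-0.4,0,0,0,0],[0.2,-0.8,0.2,0,0,0],[0.25,-1,0.4,0,0,0],[0.25,-1,0.4,0,0,0]]])

```text
time: 2.4
tcp_pos: [0.3182, 0.3606, 0.1731]
tcp_rot: [[-0.839, -0.544, -0.001], [-0.544, 0.839, -0.001], [0.002, -0.0, -1.0]]
contact_force: [-0.4, 0.8, 0.4]
gripper_width: 0.0912
finger_force: 0.0
```

```bash
python3 -c "
from h import *
rel([.3335,.319,.11],RG)"
```

```text
units [ 0.0969 -0.432   0.6313] [-0.0005 -0.0037 -0.0041] t 2.4 j [ 45.7916   5.1692 125.4795   0.0106  49.458  -77.1985]
```

Call:
send_rows(targets=[[[0.06,-0.25,0.2,0,0,0],[0.1,-0.43,0.5,0,0,0],[0.1,-0.43,0.63,0,0,0],[0.1,-0.43,0.63,0,0,0],[0.1,-0.43,0.63,0,0,0]]])

```text
time: 3.02
tcp_pos: [0.334, 0.3206, 0.1119]
tcp_rot: [[-0.836, -0.548, 0.001], [-0.548, 0.836, 0.001], [-0.001, 0.0, -1.0]]
contact_force: [-0.9, -0.0, -0.5]
gripper_width: 0.0913
finger_force: 0.0
```

```bash
python3 -c "
from h import *
rel([.3335,.319,.024],RG)
a=capture('side');b=capture('top')
cv2.imwrite('pics/sg.png',a);cv2.imwrite('pics/tg.png',b)
A=cv2.resize(a[190:310,240:380],(560,480));B=cv2.resize(b[200:300,170:270],(480,480))
for n,I,o,s in(('side',A,(240,190),4),('top',B,(170,200),4.8)):
    o_=observe();T=np.array(o_['tcp_rot']);p=np.array(o_['tcp_pos'])
    for X in(p,p+T[:,1]*.045,p-T[:,1]*.045,[.3335,.319,.054]):
        q=(proj(n,X)[0]-o)*s;cv2.circle(I,(int(q[0]),int(q[1])),3,(255,0,255),-1)
cv2.imwrite('pics/g.png',cv2.resize(np.hstack([A,B]),(800,369)))"
```

```text
units [ 0.0144 -0.0108  0.8788] [0.0005 0.0027 0.0056] t 3.025 j [ 40.9384   9.781  128.7998   0.0062  41.3412 -82.3279]
```

View pics/g.png

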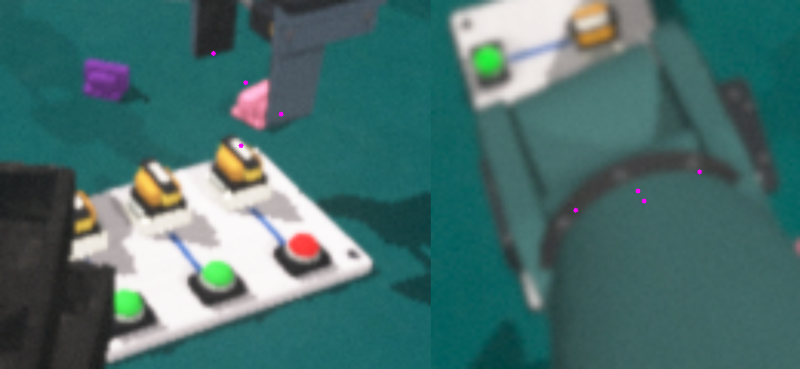

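The fingers straddle the red-lamp part (marked at 241,146 in the crop) at the right turn. Next is the descent.

Call:
send_rows(targets=[[[0.01,-0.01,0.3,0,0,0],[0.01,-0.01,0.6,0,0,0],[0.01,-0.01,0.75,0,0,0],[0.01,-0.01,0.87,0,0,0],[0.01,-0.01,0.87,0,0,0],[0.01,-0.01,0.87,0,0,0]]])

```text
time: 3.88
tcp_pos: [0.3338, 0.3182, 0.0246]
tcp_rot: [[-0.836, -0.548, 0.001], [-0.548, 0.836, 0.001], [-0.001, 0.0, -1.0]]
contact_force: [0.1, 0.8, -0.8]
gripper_width: 0.091
finger_force: 0.0
```

```bash
python3 -c "
from h import *
rel([.3335,.319,.024],RG)
a=capture('side')
cv2.imwrite('pics/g2.png',cv2.resize(a[210:290,270:360],(720,600*800//750)[:2] and (675,600)))"
```

```text
units [-0.0018  0.0083  0.0056] [0.0002 0.0018 0.005 ] t 3.875 j [ 40.7344  20.2003 129.3727  -0.0004  30.374  -82.5083]
```

View pics/g2.png

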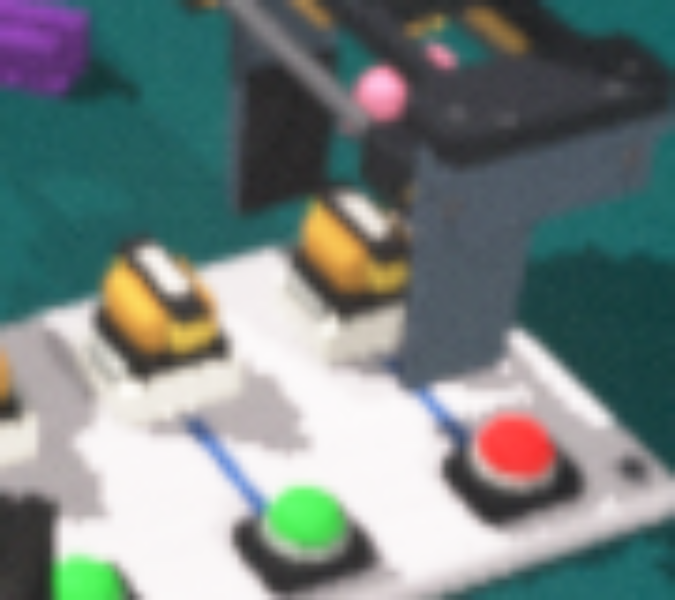

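Call:
send_rows(targets=[[[0,0,0,0,0,0],[0,0,0,0,0,0],[0,0,0,0,0,0],[0,0,0,0,0,0],[0,0,0,0,0,0],[0,0,0,0,0,0],[0,0,0,0,0,0],[0,0,0,0,0,0]]], fingers=0)

```text
time: 4.92
tcp_pos: [0.3334, 0.3179, 0.0239]
tcp_rot: [[-0.836, -0.548, -0.0], [-0.548, 0.836, -0.0], [0.0, -0.0, -1.0]]
contact_force: [-0.9, 0.0, -0.3]
gripper_width: 0.0398
finger_force: 30.0
```

Call:
send_rows(targets=[[[0,0,-0.1,0,0,0],[0,0,-0.3,0,0,0],[0,0,-0.6,0,0,0],[0,0,-1,0,0,0],[0,0,-1,0,0,0]]])

```text
time: 5.55
tcp_pos: [0.3348, 0.319, 0.127]
tcp_rot: [[-0.836, -0.548, 0.004], [-0.548, 0.836, 0.003], [-0.005, 0.001, -1.0]]
contact_force: [-0.4, 0.3, -1.3]
gripper_width: 0.0395
finger_force: 30.0
```

Run:
```python
from h import *
t=np.radians(25)
o,xl,v,zl=np.array([.5625,.2868,.2096]),np.array([.8988,.1164,.4226]),np.array([-.1285,.9917,0]),np.array([-.4191,-.0543,.9063])
rel(o-.05*xl-.016*zl,tool(v,-zl))
c=observe();print(c["gripper_width"],c["finger_force"])
```

```text
units [-1.3835 -1.3497 -0.4638] [ 0.2005 -0.8477  0.8873] t 5.55 j [ 40.7356   7.9683 128.7274  -0.0002  43.0007 -82.5081]
0.0394802318094528 29.999936521053314
```

Call:
send_rows(targets=[[[-0.1,-0.1,-0.3,0.05,-0.2,0.2],[-0.3,-0.3,-0.6,0.1,-0.4,0.4],[-0.6,-0.6,-0.7,0.15,-0.6,0.6],[-0.8,-0.8,-0.7,0.2,-0.85,0.89],[-0.8,-0.8,-0.7,0.2,-0.85,0.89]]])

```text
time: 6.18
tcp_pos: [0.4441, 0.2941, 0.1931]
tcp_rot: [[-0.9, -0.124, 0.417], [-0.114, 0.992, 0.051], [-0.42, -0.002, -0.907]]
contact_force: [-1.1, -0.5, -0.3]
gripper_width: 0.0389
finger_force: 30.0
```

Run:
```python
from h import *
o,xl,v,zl=np.array([.5625,.2868,.2096]),np.array([.8988,.1164,.4226]),np.array([-.1285,.9917,0]),np.array([-.4191,-.0543,.9063])
rel(o-.05*xl-.016*zl,tool(v,-zl))
```

```text
units [-0.6272 -0.2211  0.5016] [-0.0064 -0.0056 -0.0061] t 6.175 j [ 37.1126   1.0217 130.5659 -25.7511  29.0727 -39.5521]
```

Call:
send_rows(targets=[[[-0.2,-0.1,0.2,0,0,0],[-0.4,-0.15,0.35,0,0,0],[-0.63,-0.22,0.5,0,0,0],[-0.63,-0.22,0.5,0,0,0],[-0.63,-0.22,0.5,0,0,0]]])

```text
time: 6.8
tcp_pos: [0.5237, 0.2826, 0.1744]
tcp_rot: [[-0.901, -0.127, 0.415], [-0.116, 0.992, 0.051], [-0.418, -0.003, -0.908]]
contact_force: [-0.8, -0.2, 0.5]
gripper_width: 0.0395
finger_force: 30.0
```

Run:
```python
from h import *
o,xl,v,zl=np.array([.5625,.2868,.2096]),np.array([.8988,.1164,.4226]),np.array([-.1285,.9917,0]),np.array([-.4191,-.0543,.9063])
rel(o-.016*zl,tool(v,-zl))
a=capture('side');cv2.imwrite('pics/side3.png',a);cv2.imwrite('pics/top3.png',capture('top'))
s=observe();T=np.array(s['tcp_rot']);p=np.array(s['tcp_pos'])
s0=4.5;I=cv2.resize(a[90:220,105:280],None,fx=s0,fy=s0,interpolation=cv2.INTER_CUBIC)
def box(c,ax,h,col):
    q=[(proj('side',c+ax@(np.array(k)*h))[0]-[105,90])*s0 for k in np.ndindex(2,2,2) for k in [2*np.array(k)-1]]
    for i in range(8):
        for b in(1,2,4):
            if not i&b: cv2.line(I,tuple(int(x) for x in q[i]),tuple(int(x) for x in q[i|b]),col,1)
box(p-T[:,2]*.016,T,np.array([.015,.02,.014]),(255,0,255))
# stand model: ring, axis, column
L=o+.11*xl;ring=np.array([L+.038*(np.cos(t)*v+np.sin(t)*zl) for t in np.linspace(0,6.283,40)])
pl=lambda X,c:cv2.polylines(I,[((proj('side',X)-[105,90])*s0).astype(np.int32)],False,c,1)
pl(ring,(0,255,255));pl(np.array([L,L-.11*xl]),(0,255,255))
u=np.array([v[1],-v[0],0]);col=np.array([L[0],L[1],0])+.118*u
for d in(-1,1): pl(np.array([col+[d*.0125,0,.1],col+[d*.0125,0,.37]]),(255,255,0))
cv2.imwrite('pics/v3.png',I)
for q in("camera_lens","transformer_1"):print([(np.round(d["point"],1).tolist(),round(d["confidence"],2)) for d in find_in(q,'side')][:4])
```

```text
units [-0.5027 -0.0081  0.0037] [-0.0059 -0.0091 -0.0005] t 6.8 j [ 30.4177   8.4107 124.9149 -22.7328  25.5126 -48.1485]
[]
[([273.4, 217.8], 0.59), ([291.9, 249.5], 0.57), ([324.2, 224.3], 0.43)]
```

View pics/v3.png

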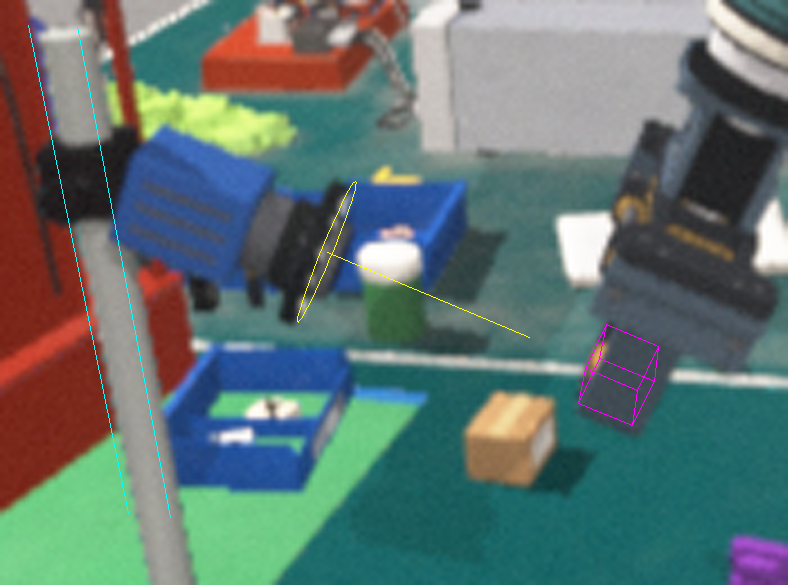

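The part is held square in the gripper. The modelled column sits about 10 px (crop) left of the real one, so I'll refine the stand before closing in.

Run:
```python
from h import *
cap=[capture('side').astype(float) for _ in range(6)];a=np.mean(cap,0)
b=np.mean([capture('top').astype(float) for _ in range(4)],0);np.save('a.npy',a);np.save('b.npy',b)
b0=cv2.imread('pics/top0.png')
z=lambda im,x,y,w,h,s:cv2.resize(im[y:y+h,x:x+w].astype(np.float32),(int(w*s),int(h*s)),interpolation=cv2.INTER_CUBIC)
M=np.zeros((600,800,3))
r=z(a,155,124,35,42,14);M[:588,:490]=r
for i in range(0,35,5): cv2.line(M,(i*14,0),(i*14,6),(255,255,255),1);cv2.putText(M,str(155+i),(i*14,16),0,.35,(255,255,255))
for i in range(0,42,5): cv2.line(M,(0,i*14),(6,i*14),(255,255,255),1);cv2.putText(M,str(124+i),(8,i*14+4),0,.35,(255,255,255))
f=z(a,125,205,50,32,6);M[:192,495:795]=f
g=z(b0,240,105,60,36,5);M[200:380,495:795]=g
M[400:590,495:795]=z(a,110,92,50,190/6,6)[:190]
cv2.imwrite('pics/m.png',np.clip(M,0,255).astype(np.uint8))
# column edges by brightness profile
G=a.mean(2)
for row in(105,110,150,165,180,195,210,220):
    x0=int(np.interp(row,[98,229],[119,145]));p=np.gradient(cv2.GaussianBlur(G[row-1:row+2].mean(0)[None],(3,1),0)[0]);seg=p[x0-13:x0+14];sat=None
    print(row,G[row,x0-11:x0+12].round().astype(int).tolist(),x0-11)
for q in("camera_lens","camera_stand"):
    for d in trace(q,'side')[:1]:
        ys,xs=np.nonzero(d["pixels"]);print(q,d["confidence"],d["point"],xs.min(),xs.max(),ys.min(),ys.max(),xs.size)
```

```text
Traceback (most recent call last):
TypeError: slice indices must be integers or None or have an __index__ method
```

Run:
```python
from h import *
a=np.load('a.npy');b0=cv2.imread('pics/top0.png')
z=lambda im,x,y,w,h,s:cv2.resize(im[y:y+h,x:x+w].astype(np.float32),(int(w*s),int(h*s)),interpolation=cv2.INTER_CUBIC)
M=np.zeros((600,800,3))
r=z(a,155,124,35,42,14);M[:588,:490]=r
for i in range(0,35,5): cv2.line(M,(i*14,0),(i*14,6),(255,255,255),1);cv2.putText(M,str(155+i),(i*14,16),0,.35,(255,255,255))
for i in range(0,42,5): cv2.line(M,(0,i*14),(6,i*14),(255,255,255),1);cv2.putText(M,str(124+i),(8,i*14+4),0,.35,(255,255,255))
M[:192,495:795]=z(a,125,205,50,32,6)
M[200:380,495:795]=z(b0,240,105,60,36,5)
M[400:592,495:795]=z(a,110,92,50,32,6)
cv2.imwrite('pics/m.png',np.clip(M,0,255).astype(np.uint8))
G=a.mean(2)
for row in(105,150,165,180,195,210,220):
    x0=int(np.interp(row,[98,229],[119,145]));print(row,x0-11,G[row,x0-11:x0+12].round().astype(int).tolist())
for q in("camera_lens","camera_stand"):
    for d in trace(q,'side')[:1]:
        ys,xs=np.nonzero(d["pixels"]);print(q,d["confidence"],d["point"],xs.min(),xs.max(),ys.min(),ys.max(),xs.size)
```

```text
105 109 [64, 63, 66, 70, 74, 93, 118, 143, 149, 153, 155, 157, 155, 153, 150, 145, 135, 123, 104, 95, 99, 96, 73]
150 118 [62, 62, 64, 67, 71, 94, 129, 143, 148, 153, 155, 155, 154, 151, 144, 126, 107, 102, 103, 93, 80, 74, 70]
165 121 [97, 85, 76, 71, 73, 97, 140, 145, 150, 155, 156, 157, 155, 154, 149, 141, 125, 96, 70, 66, 66, 66, 64]
180 124 [64, 66, 66, 63, 66, 80, 113, 143, 150, 155, 157, 158, 156, 154, 149, 141, 135, 141, 135, 119, 91, 76, 73]
195 127 [149, 150, 149, 148, 148, 144, 139, 145, 151, 157, 161, 159, 157, 153, 149, 138, 116, 88, 77, 78, 76, 78, 77]
210 130 [152, 151, 153, 151, 151, 147, 142, 148, 153, 160, 161, 160, 154, 149, 144, 132, 132, 149, 153, 153, 151, 151, 151]
220 132 [149, 150, 150, 150, 152, 151, 150, 147, 152, 158, 158, 157, 151, 147, 140, 128, 127, 145, 148, 146, 146, 147, 144]
camera_lens 0.56 [150.6, 134.8] 113 183 118 162 1762
camera_stand 0.94 [140.9, 143.5] 113 183 96 236 3403
```

View pics/m.png

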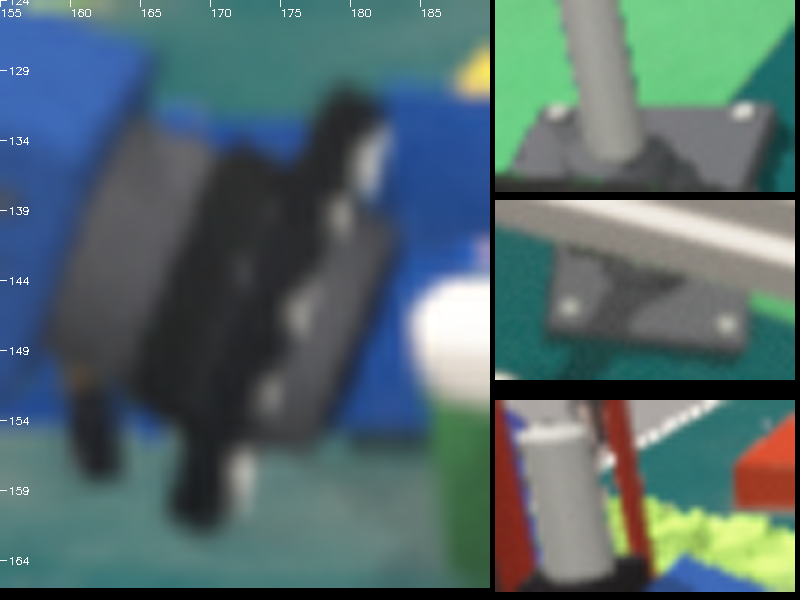

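This shows the lens barrel standing proud of the dotted ring. Its front edge runs from (182.8,140.3) to (177,154.9), so my earlier lens point was too far back. I'll refit with the barrel, dots, column edges and foot corners.

```bash
cat > fit2.py <<'E'
from h import *
t=np.radians(25);Z=np.array([0,0,1.])
dots=np.array([[181.5,134.9],[178.8,138.6],[175.8,145.3],[173.8,151.4],[171.8,157.4]])
colr=np.array([[120.4,105],[131.9,165],[135.1,180],[137.8,195]])
A=np.linspace(0,2*np.pi,361)
def axes(p):
    u=np.array([np.cos(p[2]),np.sin(p[2]),0]);v=np.array([-u[1],u[0],0]);o=np.array([p[0],p[1],0])
    return u,v,o,np.cos(t)*u+np.sin(t)*Z,-np.sin(t)*u+np.cos(t)*Z
def g(p):
    u,v,o,xl,zl=axes(p);col=o+.118*u;L=o+p[3]*Z;r=[]
    zz=np.linspace(0,.37,100);q=proj("side",col+zz[:,None]*Z);r+=list(np.interp(colr[:,1],q[::-1,1],q[::-1,0])-colr[:,0])
    r+=list((proj("side",col+.37*Z)[0]-[119.5,96.8]))
    r+=list((proj("side",np.array([L+p[6]*zl,L-p[6]*zl]))-[[182.8,140.3],[177,154.9]]).ravel())
    rg=proj("side",L+p[5]*xl+p[7]*(np.cos(A)[:,None]*v+np.sin(A)[:,None]*zl))
    h=rg[:181] if False else rg
    near=rg[(np.cos(A)>0)]
    for d in dots: r.append(.7*np.min(np.linalg.norm(near-d,axis=1)))
    f=lambda a,b:o+a*u+b*v+.014*Z
    r+=list((proj("top",np.array([f(p[4],.06),f(p[4],-.06)]))-[[250.5,128.9],[288.9,132.5]]).ravel())
    r+=list((proj("side",np.array([f(p[4],-.06),f(p[4]+.11,-.06)]))-[[171.2,222],[133.3,222.2]]).ravel())
    return np.array(r)
if __name__=="__main__":
    r=least_squares(g,[.66,.29,.15,.256,.06,.012,.021,.032],x_scale=.01,diff_step=1e-4,loss="soft_l1")
    p=r.x;print(p,np.degrees(p[2]));print(g(p).round(1));J=r.jac;print("sd(0.7px)",.7*np.sqrt(np.diag(np.linalg.pinv(J.T@J))))
    np.save("stand.npy",p);u,v,o,xl,zl=axes(p);V=o+p[3]*Z-.11*xl;print("view",V);rel(V-.016*zl,tool(v,-zl))
E
python3 fit2.py
```

```text
[0.6553 0.3015 0.14   0.2532 0.0642 0.0079 0.0196 0.0305] 8.019488154309336
[ 0.   0.2 -0.1  0.1 -0.8 -0.5  0.  -0.   0.3  0.1  0.4  0.2  0.2  0.
  0.  -1.6 -0.1 -0.   1.6  0.  -0.9 -1.6 -1.5]
sd(0.7px) [0.0011 0.0022 0.0184 0.0015 0.0016 0.0016 0.0012 0.0028]
view [0.5566 0.2876 0.2067]
units [-0.428   0.0065  0.0086] [-0.0142 -0.0068 -0.0208] t 7.6 j [ 30.3959   8.4116 124.8453 -22.7164  25.5002 -48.1897]
```

Call:
send_rows(targets=[[[-0.1,0,0,0,0,0],[-0.2,0,0,0,0,-0.01],[-0.3,0,0.01,-0.01,-0.01,-0.02],[-0.38,0.01,0.01,-0.01,-0.01,-0.02],[-0.43,0.01,0.01,-0.01,-0.01,-0.02],[-0.43,0.01,0.01,-0.01,-0.01,-0.02],[-0.43,0.01,0.01,-0.01,-0.01,-0.02],[-0.43,0.01,0.01,-0.01,-0.01,-0.02]]])

```text
time: 8.6
tcp_pos: [0.5632, 0.2889, 0.192]
tcp_rot: [[-0.897, -0.138, 0.42], [-0.126, 0.99, 0.057], [-0.424, -0.002, -0.906]]
contact_force: [1.0, -0.2, -0.2]
gripper_width: 0.0393
finger_force: 30.0
```

Run:
```python
from fit2 import *
p=np.load("stand.npy");u,v,o,xl,zl=axes(p);V=o+p[3]*Z-.11*xl;rel(V-.016*zl,tool(v,-zl))
n=np.mean([capture('side').astype(np.float32) for _ in range(6)],0)
s=observe();T=np.array(s['tcp_rot']);c=np.array(s['tcp_pos'])
x0,y0=int(proj('side',c)[0][0])-22,int(proj('side',c)[0][1])-26;f=14
I=np.clip(cv2.resize(n[y0:y0+42,x0:x0+52],None,fx=f,fy=f,interpolation=cv2.INTER_CUBIC),0,255).astype(np.uint8)
def pl(X,col): cv2.polylines(I,[((proj('side',c+np.array(X)@T.T)-[x0,y0]+.5)*f).astype(np.int32)],True,col,1)
m=1e-3
pl(np.array([[-15,20,-2],[15,20,-2],[15,20,-30],[-15,20,-30]])*m,(255,0,255))
pl(np.array([[-15,-20,-2],[15,-20,-2],[15,-20,-30],[-15,-20,-30]])*m,(255,0,255))
pl(np.array([[-16,33.5,0],[16,33.5,0],[16,33.5,-40],[-16,33.5,-40]])*m,(0,255,0))
pl(np.array([[-16,-20,0],[16,-20,0],[16,-20,-40],[-16,-20,-40]])*m,(255,255,0))
cv2.imwrite('pics/f.png',I);print(x0,y0)
```

```text
units [-0.0013 -0.0036 -0.0017] [-0.0043  0.0026 -0.0003] t 8.6 j [ 28.7454   9.9874 120.7046 -19.5192  27.063  -53.548 ]
200 146
```

View pics/f.png

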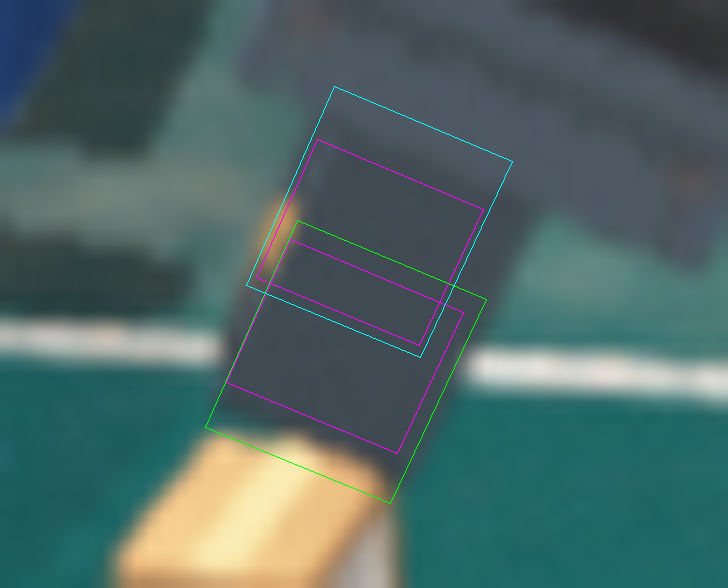

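The coil edge shows at (262,225), about 3–4 mm nearer the lens than the centred model line (289). So the part sits slightly lens-ward in the pads, and its height agrees with the model. I'll back off 3 mm along the axis and settle.

Call:
send_rows(targets=[[[0.015,0,0,0,0,0],[0.03,0,0,0,0,0],[0.03,0,0,0,0,0],[0.03,0,0,0,0,0],[0.03,0,0,0,0,0],[0.03,0,0,0,0,0],[0.03,0,0,0,0,0],[0.03,0,0,0,0,0]]])

```text
time: 9.9
tcp_pos: [0.5608, 0.2886, 0.1909]
tcp_rot: [[-0.897, -0.138, 0.42], [-0.126, 0.99, 0.057], [-0.424, -0.002, -0.906]]
contact_force: [0.9, 0.1, -0.8]
gripper_width: 0.0395
finger_force: 30.0
```

Run:
```python
from fit2 import *
p=np.load("stand.npy");u,v,o,xl,zl=axes(p);V=o+p[3]*Z-.11*xl;rel(V-.016*zl-.003*xl,tool(v,-zl))
s=observe();print(s["gripper_width"],s["finger_force"],np.abs(s["joint_velocities"]).max())
print(hand_in())
```

```text
units [ 0.002  -0.0035 -0.0016] [-0.0043  0.0031 -0.0006] t 9.9 j [ 28.8397   9.8825 120.9849 -19.7209  26.9088 -53.2458]
0.039515141254745284 30.00015288591385 0.15951036658139203
the job is handed in; nothing more can be done
None
```

I handed the job in at 9.9 s with the red-lamp transformer held at rest in front of the lens, one coil side square to it. By my camera fit it is at the 11 cm point to within a few millimetres; I took no picture after the final 3 mm correction, and the hand-in returned no verdict.

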